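# Hold the chain tensioner open

### The job

The spring-loaded chain tensioner of the roller drive has to be held open so that a chain can be slipped on. First take the tin that stands in the way of its cage arm and stand it upright in the open tray; then, with the gripper's fingers, swing the cage arm against its spring all the way to its far stop and finish while still holding it there: do not let go. Leave the large tin, the spare sprocket and the wrench where they are.

Things in the scene. Friction and masses are not known exactly. Their poses are not given: they have to be found in the camera images.
- tensioner: Fixed unit bolted to the bench: steel hanger plate 12 mm thick (disc of radius 70 mm round the pivot, tail reaching 250 mm to local +x under a green gearbox and motor, up to 82 mm high), round pivot body with coil spring, two upright stop pins (65 mm high, 55 mm from the axis). Origin on the hinge axis at bench height, z up; the cage arm swings on its local -x side.
- cage_end (a point): Axle of the outer wheel at the free end of the cage arm, 170 mm from the hinge axis, 45 mm above the bench. The arm is two aluminium plates 36 mm wide, from 30 to 60 mm above the bench (axle tips 62), with two black wheels between them; round end of radius 18 mm about this point. Local -x points outward along the arm, y across it, z up.
- cage_arm (a joint): Angle of the arm about the vertical hinge, rad. At 0 its spring holds it at the rest pin, 0.65 rad to the +y side of the tensioner's local -x; it grows anticlockwise seen from above up to 1.30, the far stop, 0.65 rad to the -y side. The spring pushes back with about 4 N at the arm's end at 0 and 7.5 N at the stop, and swings it back when let go.
- tin: Closed steel tin with a paper band, 54 mm in diameter, 100 mm high, about 0.25 kg, standing on the bench in the cage arm's swing, about 150 mm from the pivot. Origin at the centre of its underside, z up.
- tray: Fixed open tray of dark sheet steel, 170 x 170 mm outside, 30 mm high, walls 4 mm, floor 4 mm thick. Origin at the centre of its underside, z up.
- big_tin: Bystander: large closed tin, 90 mm in diameter, 90 mm high. Origin at the centre of its underside.
- spare_sprocket: Bystander: loose steel sprocket, about 72 mm in diameter, 22 mm high, lying flat. Origin at the centre of its underside.
- wrench: Bystander: steel wrench lying on the bench. Origin at the middle of its underside, length along x.
Not all that is in view belongs to the job. What is shaped like the tin but brown, turquoise or yellow is not meant.

How it is judged:
On the way, in this order (a step that is already met when the one before it is completed fails the run):
1. the tin stands upright on the tray's floor, let go (x of tin in the frame of tray between -0.06 and 0.06 m and y of tin in the frame of tray between -0.06 and 0.06 m and z of tin in the frame of tray below 0.012 m and angle between tin's own z axis and vertical below 0.15 rad and linear speed of tin below 0.03 m/s and contact force between the fingers and tin below 0.2 N), for 0.2 s.
2. the fingers hold the cage arm at its far stop (value of joint cage_arm above 1.22 rad and contact force between the fingers and cage_arm above 2 N and contact force between tin and cage_arm below 0.2 N), for 0.3 s.
At the end, for the whole second after the job is handed in: The tin stands upright (within 0.15 rad) and at rest on the tray's floor, not touched by the fingers; the fingers press on the cage arm with more than 2 N and hold it still at its far stop (joint above 1.22 of 1.30 rad), the tin not touching it (all of step 1 and all of step 2 and velocity of joint cage_arm between -0.1 and 0.1 rad/s); the arm keeps its last pose, push and grip.
It fails at once if the tin is tipped over (angle between tin's own z axis and vertical above 0.6 rad).
It fails at once if the big tin is moved more than 30 mm (distance of big_tin from where it was at the start of the episode above 0.03 m).
It fails at once if the spare sprocket is moved more than 30 mm (distance of spare_sprocket from where it was at the start of the episode above 0.03 m).
It fails at once if the wrench is moved more than 30 mm (distance of wrench from where it was at the start of the episode above 0.03 m).
It also fails if it takes over 61 s, if anything falls off the work surface, if the arm or the gripper's body presses on something with over 40 N, if the wrist force passes 120 N, or if a joint passes its speed limit or range.

### The arm

A 6-joint arm with a two-finger parallel gripper is mounted at the origin on the work surface. World frame = base frame: x ahead of the robot, y to its left, z up, the work surface at z = 0. Lengths are in m, angles in rad, forces in N, time in s.
With the tool pointing down it reaches from about 0.325 to 0.775 m from the base axis. Payload 5.5 kg.
Tool frame: the origin (TCP) lies midway between the tips of the shut fingers; the grasp point (between the pads) lies 19 mm behind it; z points along the fingers, y is the line along which they close (so a half turn about z gives the same grasp; the last joint's range is limited). The gripper opens to 88 mm and grips with 3 to 60 N. Pads are 20 mm wide; open, the fingers measure 115 mm over their backs; the gripper's body (75 mm by 178 mm) begins 61 mm behind the grasp point.
Start: joints at [-1.225, 0.091, 1.231, -0, 1.82, -0.057], TCP at [0.235, -0.552, 0.223] pointing down, gripper open.
Joint ranges: [-2.87, 2.87], [-0.86, 2.18], [0.17, 2.46], [-1.51, 4.65], [0.06, 2.69], [-2.65, 2.65]. Speed limits (rad/s): [2.57, 2.57, 3.01, 3.14, 3.14, 3.14].

### API

Orientations are given as a 3x3 rotation matrix whose columns are the frame's x, y, z axes.
In Python, from bench import env, cams gives the robot as it stands.
- The arm moves only by the tool apply_moves, never from a script. Its argument "motion" is a list of rows, each an object with "delta_pos": the shift along the world's x, y, z in mm, a list of three; "twist": the turn about the world's z in units of 5 degrees (1.0 is 5 degrees). In form: [{"delta_pos": [x, y, z], "twist": twist}, ...]. A call has exactly 10 rows; each row shifts and turns the commanded pose from where the row before left it; what a row does not reach is not made up. A row lasts 1/8 s, in which the tool goes at most 62.5 mm and 10.7 degrees, less where a joint would pass 70% of its speed; a pose out of reach is approached as far as the arm can. A call is refused whole if a number of a shift passes 62.5 or a number of a turn 1, either way. A call with a gripper value outside its range is refused whole. "claw" is the opening, from 0 (shut) to 1 (fully open), set as the call begins (left out, the last holds). The fingers move at their own pace and stop on an object; "force" is the grip in N (left out, the last holds). Time passes only in rows, so rows that do not move let the fingers close, or fill a call up. It gives the time, the measured TCP pose, the force, the opening and the grip force at its end, in the units of the state.
- env.get_obs(): the state, without advancing time (a new reading comes with each control period).
- cams.camera(name): name is "side" or "top" or "wrist"; returns the picture (480x640x3 uint8, blue, green, red); there is no depth.
- cams.camera_info(name): a dict with "intrinsics" (3x3 intrinsics, pixels), "distortion" ([k1, k2, p1, p2, k3] as OpenCV has them; the pictures are not rectified), "T" (4x4, takes a point from camera to world coordinates). Camera axes: x right, y up, looking along -z (the intrinsics and any distortion apply to the point x, -y, -z); pixel columns grow to the right and rows downward; lengths in m; the calibration is good to about 2 mm. A picture is of the moment at which its call begins: read the wrist's pose just before it. camera_info takes no time and is no camera call; for the wrist camera it gives the pose at the moment of the call.
- env.job_done(): hands the job in; it is judged then, once.
The state is a dict: "time_s": time; "q": joint angles; "qvel": joint speeds; "joint_torque": joint torques, N m; "tool_pos": TCP position; "ee_rot": TCP orientation; "ft_force": force on the tool from outside, world axes, zero at the start; "torque": the same for the moment, N m; "gripper_width": finger opening in m; "grasp_force": force on a finger pad.
Only numpy, scipy, OpenCV 4.12 (cv2) and the standard library are available. Lean on these libraries where they do the work, as an engineer would, in place of code of your own. Each camera call takes 0.05 s, during which the arm holds its last target. There are 200 camera calls.

## Working session

There is one attempt and no reset: what is moved stays moved. The work goes in short steps, Python scripts to look and compute and a tool call to move; the robot and the scene stay as the last step left them, time stands still between calls to the robot, and variables do not carry over. Pictures are saved under pics/ and viewed, at most 10 in all, crops included, and the job is handed in when it is done.

Besides the shell and the picture viewer there is one more tool, called after "Request:" by a JSON object that holds its "method" and its "body". apply_moves: Moves the arm, as the interface text tells. Its arguments: {"type":"object","properties":{"motion":{"type":"array","items":{"type":"object","properties":{"delta_pos":{"type":"array","items":{"type":"number"}},"twist":{"type":"number"}}}},"claw":{"type":"number"},"force":{"type":"number"}},"required":["motion"]}

```bash
mkdir -p pics; cat > h.py <<'E'
import numpy as np, cv2
from bench import env, cams
def ray(name,uv,info=None):
    i=info or cams.camera_info(name); T=np.array(i["T"])
    p=cv2.undistortPoints(np.array([[uv]],float),np.array(i["intrinsics"]),np.array(i["distortion"]))[0,0]
    return T[:3,3], T[:3,:3]@np.array([p[0],-p[1],-1.])
def at_z(name,uv,z,info=None):
    o,d=ray(name,uv,info); return o+d*(z-o[2])/d[2]
def proj(name,P,info=None):
    i=info or cams.camera_info(name); T=np.array(i["T"])
    c=(np.asarray(P,float).reshape(-1,3)-T[:3,3])@T[:3,:3]; c=c*[1,-1,-1]
    return cv2.projectPoints(c,np.zeros(3),np.zeros(3),np.array(i["intrinsics"]),np.array(i["distortion"]))[0][:,0]
E
python3 - <<'E'
from h import *
for n in("top","side"):
    cv2.imwrite(f"pics/{n}0.png",cams.camera(n)); print(n,np.round(cams.camera_info(n)["T"],3).tolist())
o=env.get_obs();print(o["time_s"],o["tool_pos"],np.round(o["ee_rot"],2).tolist())
E
```

```text
top [[0.015, 0.998, -0.062, 0.487], [-1.0, 0.015, -0.007, -0.109], [-0.006, 0.062, 0.998, 1.167], [0.0, 0.0, 0.0, 1.0]]
side [[-0.93, 0.248, -0.27, 0.251], [-0.367, -0.635, 0.68, 0.671], [-0.003, 0.731, 0.682, 0.872], [0.0, 0.0, 0.0, 1.0]]
0.1 [ 0.23510994 -0.55173768  0.22162212] [[0.92, 0.39, -0.0], [0.39, -0.92, 0.0], [0.0, -0.0, -1.0]]
```

View pics/top0.png

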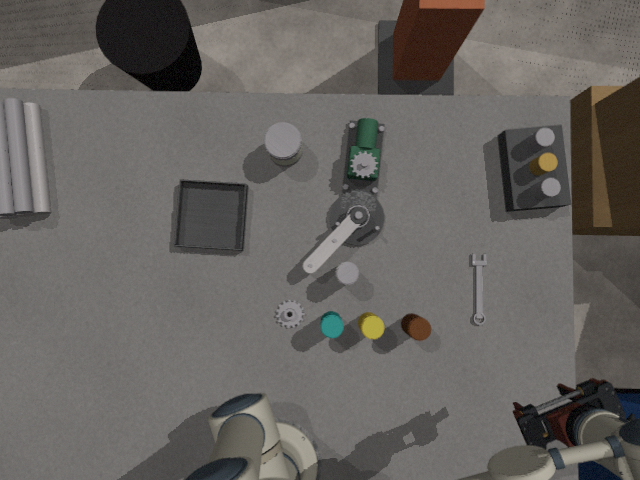

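View pics/side0.png

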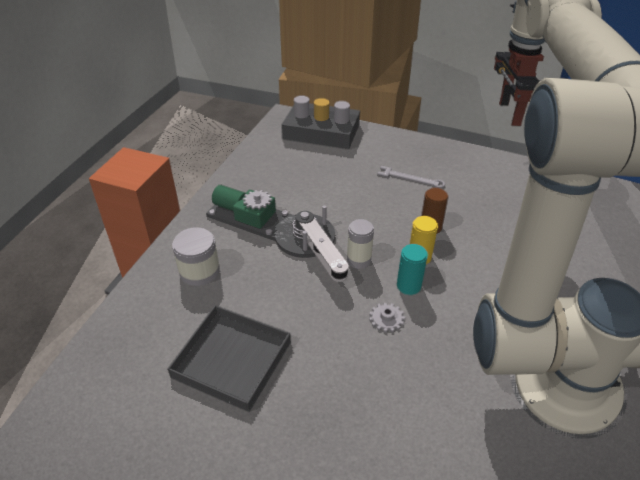

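The tin's candidates are grey with a paper band (top 347,273; side 361,240), turquoise (332,325), yellow (372,327) and brown (416,327). There are also three cans in a crate near (545,160). The grey banded one beside the cage arm fits the description: it stands in the arm's swing and isn't an excluded colour. Next is an enlarged crop to confirm it and measure.

```bash
python3 - <<'E'
from h import *
s=cv2.imread("pics/side0.png")[170:310,290:470]; t=cv2.imread("pics/top0.png")[120:350,170:450]
a=cv2.resize(s,None,fx=4,fy=4,interpolation=3)[:560,:720]; cv2.imwrite("pics/cs.png",a)
cv2.imwrite("pics/ct.png",cv2.resize(t,None,fx=2.6,fy=2.6,interpolation=3))
E
```

```text
(no output)
```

View pics/cs.png

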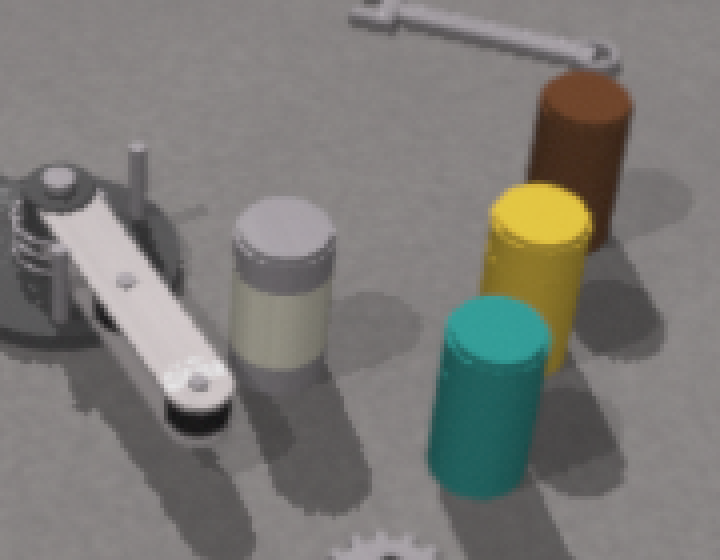

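View pics/ct.png

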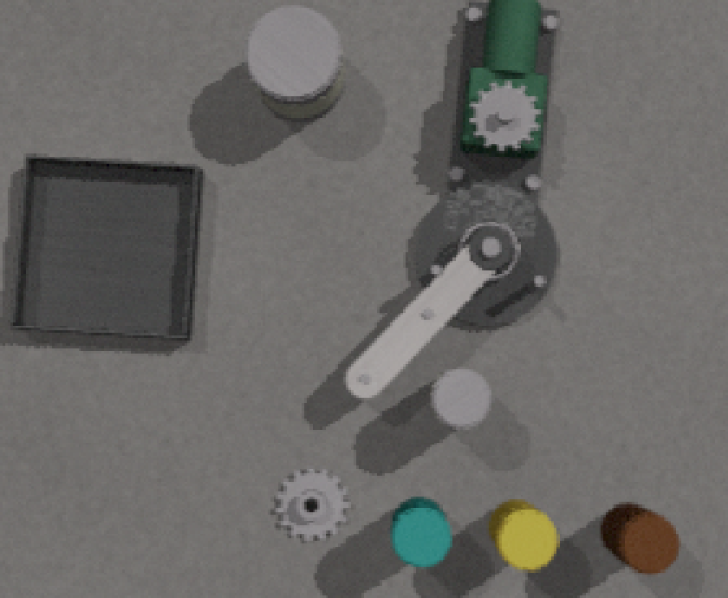

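The crops show the grey tin with its pale band, lid centre at top (347.7,272.7) and side (361,226.8), standing just clear of the cage arm. The arm's axle tip is at top (309.6,266.2) and the pivot at about (358.8,215). So the target is confirmed.

```bash
python3 - <<'E'
from h import *
t=lambda x,y:(170+x/2.6,120+y/2.6); s=lambda x,y:(290+x/4,170+y/4)
print("tin top",at_z("top",t(462,397),.1),"side",at_z("side",s(284,227),.1))
print("axle top",at_z("top",t(363,380),.062),"side",at_z("side",s(199,384),.062))
for z in(.06,.07,.08):print("pivot",z,at_z("top",t(491,247),z),at_z("side",s(60,182),z))
c=np.array([at_z("top",t(*p),.03) for p in((28,155),(203,167),(190,340),(13,327))]);print("tray",c,c.mean(0))
print("tray side",np.mean([at_z("side",p,.03) for p in((219,310),(291,345),(251,405),(171,363))],0))
for n,p,q in(("tq",(421,533),(497,330)),("ye",(527,538),(541,214)),("br",(645,542),(587,97))):
    for z in(.1,.12,.14):print(n,z,at_z("top",t(*p),z)[:2],at_z("side",s(*q),z)[:2])
print("sprk",at_z("top",t(312,505),.02))
E
```

```text
tin top [ 0.47940524 -0.17188262  0.1       ] side [ 0.47981381 -0.17055858  0.1       ]
axle top [ 0.4935571  -0.08155458  0.062     ] side [ 0.49431045 -0.08045772  0.062     ]
pivot 0.06 [ 0.62039869 -0.19999389  0.06      ] [ 0.62226957 -0.20448755  0.06      ]
pivot 0.07 [ 0.61919625 -0.19916746  0.07      ] [ 0.61769466 -0.19370755  0.07      ]
pivot 0.08 [ 0.61799381 -0.19834102  0.08      ] [ 0.61311975 -0.18292755  0.08      ]
tray [[0.70733813 0.24841528 0.03      ]
 [0.69812586 0.0780863  0.03      ]
 [0.52973175 0.08650985 0.03      ]
 [0.53976493 0.25728941 0.03      ]] [0.61874017 0.16757521 0.03      ]
tray side [0.61192455 0.17773944 0.03      ]
tq 0.1 [ 0.35762158 -0.1365541 ] [ 0.35517158 -0.13544481]
tq 0.12 [ 0.36005195 -0.13602836] [ 0.3524643  -0.11455607]
tq 0.14 [ 0.36248231 -0.13550261] [ 0.34975701 -0.09366733]
ye 0.1 [ 0.35474375 -0.23123086] [ 0.35448683 -0.2309081 ]
ye 0.12 [ 0.35722805 -0.22893053] [ 0.35179728 -0.20754738]
ye 0.14 [ 0.35971236 -0.2266302 ] [ 0.34910772 -0.18418665]
br 0.1 [ 0.35299608 -0.33631709] [ 0.35256746 -0.34024751]
br 0.12 [ 0.35551315 -0.33204706] [ 0.34992761 -0.31405548]
br 0.14 [ 0.35803021 -0.32777703] [ 0.34728775 -0.28786345]
sprk [ 0.37292892 -0.03338199  0.02      ]
```

Request:
{"method": "apply_moves", "body": {"motion": [{"delta_pos":[24,38,0],"twist":0},{"delta_pos":[24,38,0],"twist":0},{"delta_pos":[24,38,0],"twist":0},{"delta_pos":[24,38,0],"twist":0},{"delta_pos":[24,38,0],"twist":0},{"delta_pos":[24,38,0],"twist":0},{"delta_pos":[24,38,0],"twist":0},{"delta_pos":[24,38,0],"twist":0},{"delta_pos":[24,38,0],"twist":0},{"delta_pos":[24,38,0],"twist":0}], "claw": 1}}

```text
time_s: 1.35
tool_pos: [0.4757, -0.1706, 0.2222]
ee_rot: [[0.92, 0.392, -0.001], [0.392, -0.92, 0.0], [-0.0, -0.0, -1.0]]
ft_force: [-0.0, 0.1, -0.7]
gripper_width: 0.0879
grasp_force: 0.0
```

Next: shift 4 mm in x, and descend to z = 0.056.

Request:
{"method": "apply_moves", "body": {"motion": [{"delta_pos":[4,-1,-20],"twist":0},{"delta_pos":[0,0,-20],"twist":0},{"delta_pos":[0,0,-20],"twist":0},{"delta_pos":[0,0,-20],"twist":0},{"delta_pos":[0,0,-20],"twist":0},{"delta_pos":[0,0,-20],"twist":0},{"delta_pos":[0,0,-20],"twist":0},{"delta_pos":[0,0,-15],"twist":0},{"delta_pos":[0,0,-11],"twist":0},{"delta_pos":[0,0,0],"twist":0}]}}

```text
time_s: 2.6
tool_pos: [0.4788, -0.1728, 0.0557]
ee_rot: [[0.92, 0.392, -0.001], [0.392, -0.92, 0.001], [-0.001, -0.001, -1.0]]
ft_force: [-0.7, -0.5, 0.5]
gripper_width: 0.0878
grasp_force: 0.0
```

Request:
{"method": "apply_moves", "body": {"motion": [{"delta_pos":[0,0,0],"twist":0},{"delta_pos":[0,0,0],"twist":0},{"delta_pos":[0,0,0],"twist":0},{"delta_pos":[0,0,0],"twist":0},{"delta_pos":[0,0,0],"twist":0},{"delta_pos":[0,0,0],"twist":0},{"delta_pos":[0,0,0],"twist":0},{"delta_pos":[0,0,0],"twist":0},{"delta_pos":[0,0,0],"twist":0},{"delta_pos":[0,0,0],"twist":0}], "claw": 0.3, "force": 25}}

```text
time_s: 3.85
tool_pos: [0.4793, -0.1728, 0.057]
ee_rot: [[0.92, 0.392, 0.0], [0.392, -0.92, 0.0], [0.0, -0.0, -1.0]]
ft_force: [-1.8, 3.1, 5.1]
gripper_width: 0.0541
grasp_force: 25.0
```

Width 54 mm: the tin is gripped. Next: lift it 120 mm, then move to the tray at about (0.613, 0.170).

Request:
{"method": "apply_moves", "body": {"motion": [{"delta_pos":[0,0,8],"twist":0},{"delta_pos":[0,0,14],"twist":0},{"delta_pos":[0,0,14],"twist":0},{"delta_pos":[0,0,14],"twist":0},{"delta_pos":[0,0,14],"twist":0},{"delta_pos":[0,0,14],"twist":0},{"delta_pos":[0,0,14],"twist":0},{"delta_pos":[0,0,14],"twist":0},{"delta_pos":[0,0,8],"twist":0},{"delta_pos":[0,0,6],"twist":0}]}}

```text
time_s: 5.1
tool_pos: [0.4792, -0.173, 0.177]
ee_rot: [[0.92, 0.392, -0.0], [0.392, -0.92, 0.0], [-0.0, -0.0, -1.0]]
ft_force: [0.5, -0.8, -3.9]
gripper_width: 0.0536
grasp_force: 25.0
```

Request:
{"method": "apply_moves", "body": {"motion": [{"delta_pos":[6,15,0],"twist":0},{"delta_pos":[10,26,0],"twist":0},{"delta_pos":[14,36,0],"twist":0},{"delta_pos":[17,44,0],"twist":0},{"delta_pos":[20,51,0],"twist":0},{"delta_pos":[20,51,0],"twist":0},{"delta_pos":[17,44,0],"twist":0},{"delta_pos":[14,36,0],"twist":0},{"delta_pos":[10,25,0],"twist":0},{"delta_pos":[6,15,0],"twist":0}]}}

```text
time_s: 6.35
tool_pos: [0.6128, 0.1723, 0.1754]
ee_rot: [[0.919, 0.394, -0.002], [0.394, -0.919, -0.0], [-0.002, -0.001, -1.0]]
ft_force: [-1.0, -0.5, -3.2]
gripper_width: 0.0535
grasp_force: 25.0
```

```bash
python3 - <<'E'
from h import *
o=env.get_obs(); print(o["tool_pos"],o["gripper_width"],o["grasp_force"],o["ft_force"])
a=cams.camera("top"); b=cams.camera("side")
cv2.imwrite("pics/p1.png",np.hstack([cv2.resize(a[130:330,130:330],(400,400)),cv2.resize(b[180:420,130:370],(400,400))]))
E
```

```text
[0.61284773 0.17231127 0.17541246] 0.0535436400854241 24.99412089586258 [-0.98962083 -0.4664021  -3.20663579]
```

View pics/p1.png

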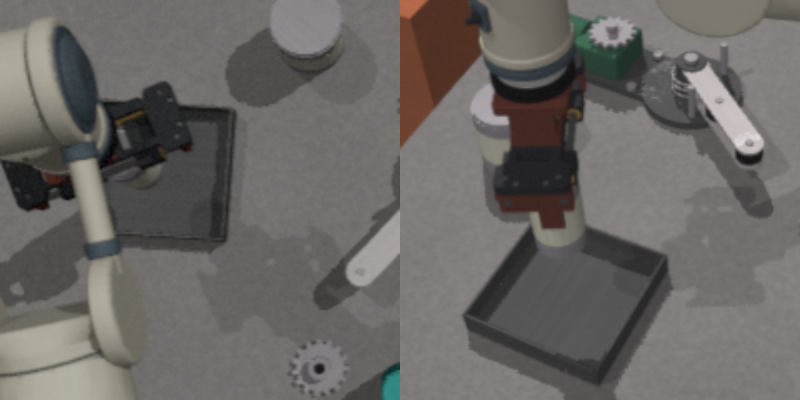

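The picture shows the tin held upright over the middle of the tray, with the big tin well clear. Lowering it 111 mm, then in small steps.

Request:
{"method": "apply_moves", "body": {"motion": [{"delta_pos":[0,0,-10],"twist":0},{"delta_pos":[0,0,-16],"twist":0},{"delta_pos":[0,0,-18],"twist":0},{"delta_pos":[0,0,-18],"twist":0},{"delta_pos":[0,0,-18],"twist":0},{"delta_pos":[0,0,-14],"twist":0},{"delta_pos":[0,0,-9],"twist":0},{"delta_pos":[0,0,-5],"twist":0},{"delta_pos":[0,0,-2],"twist":0},{"delta_pos":[0,0,-1],"twist":0}]}}

```text
time_s: 7.7
tool_pos: [0.6135, 0.1701, 0.0662]
ee_rot: [[0.92, 0.392, 0.001], [0.392, -0.92, 0.0], [0.001, 0.0, -1.0]]
ft_force: [-0.8, 0.1, -3.4]
gripper_width: 0.0537
grasp_force: 25.0
```

Request:
{"method": "apply_moves", "body": {"motion": [{"delta_pos":[0,0,0],"twist":0},{"delta_pos":[0,0,-1],"twist":0},{"delta_pos":[0,0,0],"twist":0},{"delta_pos":[0,0,-1],"twist":0},{"delta_pos":[0,0,0],"twist":0},{"delta_pos":[0,0,0],"twist":0},{"delta_pos":[0,0,0],"twist":0},{"delta_pos":[0,0,0],"twist":0},{"delta_pos":[0,0,0],"twist":0},{"delta_pos":[0,0,0],"twist":0}]}}

```text
time_s: 8.95
tool_pos: [0.6132, 0.17, 0.0636]
ee_rot: [[0.92, 0.392, -0.0], [0.392, -0.92, 0.0], [-0.0, -0.0, -1.0]]
ft_force: [-0.6, 0.8, -3.1]
gripper_width: 0.0538
grasp_force: 25.0
```

Request:
{"method": "apply_moves", "body": {"motion": [{"delta_pos":[0,0,-1],"twist":0},{"delta_pos":[0,0,0],"twist":0},{"delta_pos":[0,0,-1],"twist":0},{"delta_pos":[0,0,0],"twist":0},{"delta_pos":[0,0,-0.5],"twist":0},{"delta_pos":[0,0,0],"twist":0},{"delta_pos":[0,0,0],"twist":0},{"delta_pos":[0,0,0],"twist":0},{"delta_pos":[0,0,0],"twist":0},{"delta_pos":[0,0,0],"twist":0}]}}

```text
time_s: 10.2
tool_pos: [0.6132, 0.17, 0.0612]
ee_rot: [[0.92, 0.392, 0.0], [0.392, -0.92, 0.0], [0.0, 0.0, -1.0]]
ft_force: [-0.2, -0.7, -2.8]
gripper_width: 0.0537
grasp_force: 25.0
```

Request:
{"method": "apply_moves", "body": {"motion": [{"delta_pos":[0,0,-0.5],"twist":0},{"delta_pos":[0,0,0],"twist":0},{"delta_pos":[0,0,-0.5],"twist":0},{"delta_pos":[0,0,0],"twist":0},{"delta_pos":[0,0,-0.5],"twist":0},{"delta_pos":[0,0,0],"twist":0},{"delta_pos":[0,0,0],"twist":0},{"delta_pos":[0,0,0],"twist":0},{"delta_pos":[0,0,0],"twist":0},{"delta_pos":[0,0,0],"twist":0}]}}

```text
time_s: 11.45
tool_pos: [0.6134, 0.1701, 0.061]
ee_rot: [[0.92, 0.392, 0.001], [0.392, -0.92, 0.0], [0.001, 0.0, -1.0]]
ft_force: [-5.1, -0.8, 5.3]
gripper_width: 0.0538
grasp_force: 25.0
```

The tin touches the floor: the force reversed at z = 0.061. Opening, then rising.

Request:
{"method": "apply_moves", "body": {"motion": [{"delta_pos":[0,0,0],"twist":0},{"delta_pos":[0,0,0],"twist":0},{"delta_pos":[0,0,0],"twist":0},{"delta_pos":[0,0,0],"twist":0},{"delta_pos":[0,0,0],"twist":0},{"delta_pos":[0,0,0],"twist":0},{"delta_pos":[0,0,0],"twist":0},{"delta_pos":[0,0,0],"twist":0},{"delta_pos":[0,0,0],"twist":0},{"delta_pos":[0,0,0],"twist":0}], "claw": 1}}

```text
time_s: 12.7
tool_pos: [0.6132, 0.17, 0.0596]
ee_rot: [[0.92, 0.392, -0.0], [0.392, -0.92, -0.0], [-0.0, 0.0, -1.0]]
ft_force: [0.3, -1.1, 0.4]
gripper_width: 0.0877
grasp_force: 0.0
```

Request:
{"method": "apply_moves", "body": {"motion": [{"delta_pos":[0,0,8],"twist":0},{"delta_pos":[0,0,12],"twist":0},{"delta_pos":[0,0,15],"twist":0},{"delta_pos":[0,0,15],"twist":0},{"delta_pos":[0,0,15],"twist":0},{"delta_pos":[0,0,15],"twist":0},{"delta_pos":[0,0,15],"twist":0},{"delta_pos":[0,0,15],"twist":0},{"delta_pos":[0,0,10],"twist":0},{"delta_pos":[0,0,0],"twist":0}]}}

```text
time_s: 13.95
tool_pos: [0.6136, 0.1701, 0.1808]
ee_rot: [[0.92, 0.392, 0.002], [0.392, -0.92, 0.0], [0.002, 0.0, -1.0]]
ft_force: [0.7, -0.2, 0.3]
gripper_width: 0.0879
grasp_force: 0.0
```

Tin released. Next: move over the cage arm and turn the closing line across it (13.3 units clockwise in all).

Request:
{"method": "apply_moves", "body": {"motion": [{"delta_pos":[-6,-14,0],"twist":-1},{"delta_pos":[-10,-24,0],"twist":-1},{"delta_pos":[-12,-29,0],"twist":-1},{"delta_pos":[-13,-32,0],"twist":-1},{"delta_pos":[-13,-32,0],"twist":-1},{"delta_pos":[-13,-32,0],"twist":-1},{"delta_pos":[-13,-32,0],"twist":-1},{"delta_pos":[-12,-29,0],"twist":-1},{"delta_pos":[-10,-24,0],"twist":-1},{"delta_pos":[-6,-14,0],"twist":-1}]}}

```text
time_s: 15.2
tool_pos: [0.5044, -0.0931, 0.1789]
ee_rot: [[0.89, -0.456, -0.001], [-0.456, -0.89, 0.0], [-0.001, 0.0, -1.0]]
ft_force: [0.4, -0.4, -0.3]
gripper_width: 0.0879
grasp_force: 0.0
```

Request:
{"method": "apply_moves", "body": {"motion": [{"delta_pos":[0,0,-5],"twist":-1},{"delta_pos":[0,0,-10],"twist":-1},{"delta_pos":[0,0,-10],"twist":-1},{"delta_pos":[0,0,-10],"twist":-0.3},{"delta_pos":[0,0,-10],"twist":0},{"delta_pos":[0,0,-10],"twist":0},{"delta_pos":[0,0,-10],"twist":0},{"delta_pos":[0,0,-5],"twist":0},{"delta_pos":[0,0,0],"twist":0},{"delta_pos":[0,0,0],"twist":0}]}}

```text
time_s: 16.45
tool_pos: [0.5054, -0.092, 0.1101]
ee_rot: [[0.726, -0.687, 0.001], [-0.687, -0.726, -0.0], [0.001, -0.0, -1.0]]
ft_force: [0.0, -0.3, 0.1]
gripper_width: 0.088
grasp_force: 0.0
```

```bash
python3 - <<'E'
from h import *
o=env.get_obs(); print(o["time_s"],o["tool_pos"],np.round(o["q"],2)); i=cams.camera_info("wrist"); w=cams.camera("wrist"); b=cams.camera("side")
p=proj("wrist",np.array([[.494,-.081,.062],[.505,-.092,.06]]),i); print(p)
cv2.imwrite("pics/p2.png",np.hstack([cv2.resize(w,(400,300)),cv2.resize(b[150:390,130:450],(400,300))]))
E
```

```text
16.45 [ 0.50540766 -0.09202804  0.11007767] [-0.25 -0.14  1.65  0.    1.62  2.08]
[[312.36080794 286.08032274]
 [312.99496019 263.46955204]]
```

View pics/p2.png

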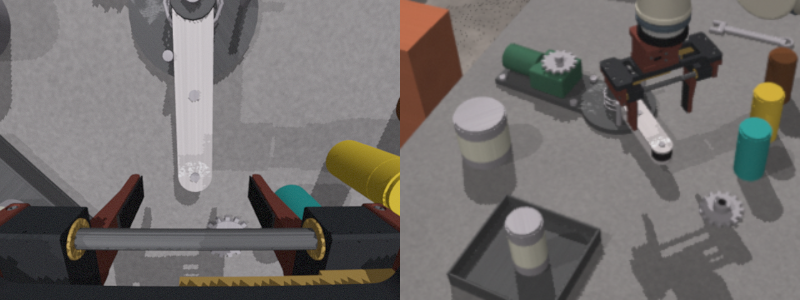

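The wrist view shows the axle at about (312,285) in full pixels, matching its projection, with the cage arm centred between the fingers. The side view shows the tin upright in the tray. Descending to z = 0.032, then closing.

Request:
{"method": "apply_moves", "body": {"motion": [{"delta_pos":[0,0,-6],"twist":0},{"delta_pos":[0,0,-10],"twist":0},{"delta_pos":[0,0,-10],"twist":0},{"delta_pos":[0,0,-10],"twist":0},{"delta_pos":[0,0,-10],"twist":0},{"delta_pos":[0,0,-10],"twist":0},{"delta_pos":[0,0,-10],"twist":0},{"delta_pos":[0,0,-8],"twist":0},{"delta_pos":[0,0,-4],"twist":0},{"delta_pos":[0,0,0],"twist":0}]}}

```text
time_s: 17.8
tool_pos: [0.5051, -0.092, 0.0314]
ee_rot: [[0.726, -0.687, -0.0], [-0.687, -0.726, 0.0], [-0.0, 0.0, -1.0]]
ft_force: [-0.0, 0.9, 0.6]
gripper_width: 0.0882
grasp_force: 0.0
```

Request:
{"method": "apply_moves", "body": {"motion": [{"delta_pos":[0,0,0],"twist":0},{"delta_pos":[0,0,0],"twist":0},{"delta_pos":[0,0,0],"twist":0},{"delta_pos":[0,0,0],"twist":0},{"delta_pos":[0,0,0],"twist":0},{"delta_pos":[0,0,0],"twist":0},{"delta_pos":[0,0,0],"twist":0},{"delta_pos":[0,0,0],"twist":0},{"delta_pos":[0,0,0],"twist":0},{"delta_pos":[0,0,0],"twist":0}], "claw": 0.2, "force": 12}}

```text
time_s: 19.05
tool_pos: [0.5055, -0.0916, 0.0317]
ee_rot: [[0.727, -0.687, 0.001], [-0.687, -0.727, 0.001], [0.0, -0.001, -1.0]]
ft_force: [2.9, 4.1, -0.7]
gripper_width: 0.0358
grasp_force: 12.0
```

```bash
python3 - <<'E'
from h import *
o=env.get_obs(); P=o["tool_pos"][:2]; print(P,o["gripper_width"],o["ft_force"])
c=np.array([.6195,-.199]); v=P-c; print(np.hypot(*v),np.degrees(np.arctan2(v[1],v[0])))
a0=0; pts=[]
for k in range(21):
    a=np.radians(74.5)*k/20; R=np.array([[np.cos(a),-np.sin(a)],[np.sin(a),np.cos(a)]]); pts.append(c+R@v)
print(np.round(np.diff(pts,axis=0)*1000,1).tolist(), 74.5/100, pts[-1])
E
```

```text
[ 0.50547985 -0.09161696] 0.03582410353984793 [ 2.87012017  4.07759726 -0.69503932]
0.15662602195952263 136.71706981674333
[[-6.7, -7.6], [-6.2, -8.1], [-5.7, -8.4], [-5.1, -8.8], [-4.5, -9.1], [-3.9, -9.4], [-3.3, -9.6], [-2.7, -9.8], [-2.1, -10.0], [-1.4, -10.1], [-0.7, -10.2], [-0.1, -10.2], [0.6, -10.2], [1.2, -10.1], [1.9, -10.0], [2.5, -9.9], [3.2, -9.7], [3.8, -9.4], [4.4, -9.2], [5.0, -8.9]] 0.745 [ 0.48555188 -0.28017642]
```

Gripped at 35.8 mm. Swinging along the arc, first half.

Request:
{"method": "apply_moves", "body": {"motion": [{"delta_pos":[-6.7,-7.6,0],"twist":0.75},{"delta_pos":[-6.2,-8.1,0],"twist":0.75},{"delta_pos":[-5.7,-8.4,0],"twist":0.75},{"delta_pos":[-5.1,-8.8,0],"twist":0.75},{"delta_pos":[-4.5,-9.1,0],"twist":0.75},{"delta_pos":[-3.9,-9.4,0],"twist":0.75},{"delta_pos":[-3.3,-9.6,0],"twist":0.75},{"delta_pos":[-2.7,-9.8,0],"twist":0.75},{"delta_pos":[-2.1,-10,0],"twist":0.75},{"delta_pos":[-1.4,-10.1,0],"twist":0.75}]}}

```text
time_s: 20.3
tool_pos: [0.4647, -0.1825, 0.0317]
ee_rot: [[0.995, -0.101, 0.003], [-0.101, -0.995, 0.001], [0.003, -0.001, -1.0]]
ft_force: [8.5, 4.1, -2.6]
gripper_width: 0.0357
grasp_force: 12.0
```

Request:
{"method": "apply_moves", "body": {"motion": [{"delta_pos":[-0.2,-10.2,0],"twist":0.75},{"delta_pos":[0.2,-10.2,0],"twist":0.75},{"delta_pos":[0.8,-10.2,0],"twist":0.75},{"delta_pos":[1.2,-10.1,0],"twist":0.75},{"delta_pos":[1.9,-10,0],"twist":0.75},{"delta_pos":[2.5,-9.9,0],"twist":0.75},{"delta_pos":[3.2,-9.7,0],"twist":0.75},{"delta_pos":[3.8,-9.4,0],"twist":0.75},{"delta_pos":[3,-6,0],"twist":0.5},{"delta_pos":[0,0,0],"twist":0}]}}

```text
time_s: 21.55
tool_pos: [0.4801, -0.2675, 0.0316]
ee_rot: [[0.894, 0.448, -0.0], [0.448, -0.894, 0.003], [0.001, -0.003, -1.0]]
ft_force: [2.6, 7.1, 1.4]
gripper_width: 0.0359
grasp_force: 12.0
```

```bash
python3 - <<'E'
from h import *
o=env.get_obs(); P=o["tool_pos"][:2]; print(P,o["gripper_width"],o["ft_force"],o["torque"])
v=P-np.array([.6195,-.199]); a=np.degrees(np.arctan2(v[1],v[0]))%360; print(np.hypot(*v),np.radians(a-136.8))
E
```

```text
[ 0.48009321 -0.26751906] 0.0358548780164993 [2.56871475 7.11895267 1.39918104] [ 0.94809116 -0.36719348 -0.27839595]
0.15533548991399493 1.2108103217117145
```

Request:
{"method": "apply_moves", "body": {"motion": [{"delta_pos":[1.5,-2.6,0],"twist":0.2},{"delta_pos":[1.5,-2.6,0],"twist":0.2},{"delta_pos":[1.5,-2.6,0],"twist":0.2},{"delta_pos":[1.5,-2.6,0],"twist":0.2},{"delta_pos":[1,-1.7,0],"twist":0.2},{"delta_pos":[0.5,-0.9,0],"twist":0},{"delta_pos":[0.5,-0.9,0],"twist":0},{"delta_pos":[0,0,0],"twist":0},{"delta_pos":[0,0,0],"twist":0},{"delta_pos":[0,0,0],"twist":0}]}}

```text
time_s: 22.8
tool_pos: [0.4873, -0.2806, 0.0316]
ee_rot: [[0.852, 0.524, -0.002], [0.524, -0.852, 0.004], [-0.0, -0.004, -1.0]]
ft_force: [-0.3, 8.8, 4.4]
gripper_width: 0.0359
grasp_force: 12.0
```

```bash
python3 - <<'E'
from h import *
o=env.get_obs(); P=o["tool_pos"][:2]; print(P,o["gripper_width"],o["ft_force"],o["torque"])
v=P-np.array([.6195,-.199]); a=np.degrees(np.arctan2(v[1],v[0]))%360; print(np.hypot(*v),np.radians(a-136.8))
E
```

```text
[ 0.48728844 -0.28061508] 0.03591739808490016 [-0.26935377  8.81663854  4.44937062] [ 1.169897   -0.02191467 -0.00250546]
0.15537348260670764 1.3070301236233166
```

About 1.30 rad by geometry, but no clear jump from the stop. Pressing about 4 mm further in small steps to see the force rise.

Request:
{"method": "apply_moves", "body": {"motion": [{"delta_pos":[0.5,-0.9,0],"twist":0},{"delta_pos":[0,0,0],"twist":0},{"delta_pos":[0.5,-0.9,0],"twist":0},{"delta_pos":[0,0,0],"twist":0},{"delta_pos":[0.5,-0.9,0],"twist":0},{"delta_pos":[0,0,0],"twist":0},{"delta_pos":[0.5,-0.9,0],"twist":0},{"delta_pos":[0,0,0],"twist":0},{"delta_pos":[0,0,0],"twist":0},{"delta_pos":[0,0,0],"twist":0}]}}

```text
time_s: 24.05
tool_pos: [0.4875, -0.2813, 0.0313]
ee_rot: [[0.851, 0.525, -0.007], [0.525, -0.851, 0.01], [-0.001, -0.012, -1.0]]
ft_force: [-8.1, 19.3, 9.9]
gripper_width: 0.0362
grasp_force: 11.9
```

```bash
python3 - <<'E'
from h import *
o=env.get_obs(); P=o["tool_pos"][:2]; print(P,o["gripper_width"],o["ft_force"],o["torque"])
v=P-np.array([.6195,-.199]); a=np.degrees(np.arctan2(v[1],v[0]))%360; print(np.hypot(*v),np.radians(a-136.8))
a=cams.camera("top"); b=cams.camera("side")
cv2.imwrite("pics/p3.png",np.hstack([cv2.resize(a[130:350,160:460],(400,300)),cv2.resize(b[150:450,130:530],(400,300))]))
E
```

```text
[ 0.48753495 -0.28127783] 0.03616705613705302 [-8.06765358 19.31693191  9.87231068] [ 3.09335666  1.44266518 -0.08926969]
0.15551339537962341 1.3114891955619432
```

View pics/p3.png

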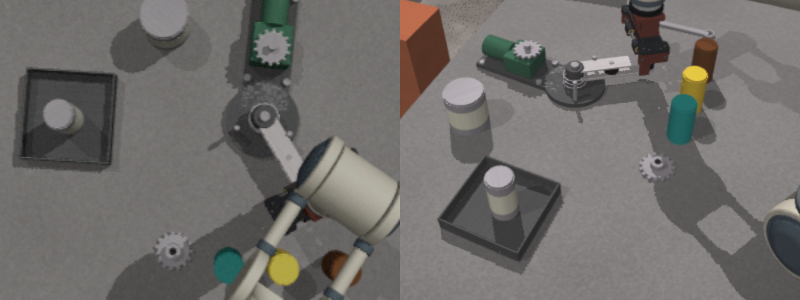

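The force rose to about 21 N while the position stayed put, so the arm is on its far stop. The picture shows the tin upright in the tray and the bystanders in place. Handing in.

```bash
python3 -c "
from bench import env
print(env.job_done())"
```

```text
the job is handed in; nothing more can be done
None
```

The tin stands upright in the tray, the gripper is holding the cage arm at its far stop (about 1.30 rad by geometry, pressing with about 21 N), the bystanders look undisturbed, and the job is handed in; no verdict was returned.

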